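# Put the back on a picture frame

## Task

The picture frame lies face down, ready for its back: pick up the loose backing board, tuck its strut-hinge end under the frame's steel lip with the other end raised, and swing that end down until the whole board lies flat in the recess. Then turn the brass turn button fully across, so that it points in over the board and locks it. Leave the other things on the desk where they are.

Things in the scene. Friction and masses are not known exactly. Their poses are not given: they have to be found in the camera images.
- frame: Dark wooden picture frame lying face down; it does not shift. Outside 201 x 151 x 20 mm, moulding 22 mm wide. Origin: its centre, at desk level. +x along its length to the end with the steel lip, y across, z up. Its recess is 157 mm long (x -78.5 to +78.5 mm), 107 mm wide; top inner edges bevelled 3 mm.
- frame_seat (a point): Centre of the recess floor (the white back of the print): 13 mm above the desk, 7 mm below the moulding's top. Axes as the frame's.
- frame_lip (a point): Middle of the steel lip's free edge, on its underside: frame x +70.5 mm, 20 mm above the desk. The lip, 80 mm wide (y), 2.5 mm thick, reaches 8 mm in over the recess at the +x end; the slot below it is 7 mm high. From lip to the opposite wall is 149 mm, less than the board's length, so the board goes in only tilted (about 10 degrees fits well, over 20 jams).
- button_pivot (a point): Pivot of the turn button on the moulding at the frame's -x end: frame x -89.5 mm, y 0, height 20.5 mm.
- turn_button (a joint): Angle of the brass turn button about its vertical pivot. 0: it points along frame +y, lying on the moulding; grows clockwise seen from above; 1.57: it points along frame +x, in over the board. Range -0.6 to 1.65. Light friction (0.03 N m); stays where left. Arm 12 mm wide, 4 mm thick, reaching 26 mm from the pivot, underside 20.5 mm above the desk.
- button_wing (a point): Centre of the finger wing, an upright rib on the turn button's arm: 16 mm from the pivot, 18 mm long along the arm, 8 mm thick, its top 34.5 mm and its foot 24.5 mm above the desk. To be pinched or pushed from the side.
- board_grip (a point): Centre of the folded strut on the loose backing board, 10 mm above the board's underside. Board: plain brown, 152 (x) x 102 (y) x 4 mm, about 90 g, lying on the desk strut up. Strut: block fixed in its middle, 96 mm long (x), 34 mm wide (y) narrowing to 24 mm at the hinge end, 4 to 16 mm above the underside; grasp across its width, here. +x points to the end with the strut's small steel hinge, z up.
- board_toe (a point): Middle of the board's end nearest the steel strut hinge, half-way through the thickness: 76 mm along +x from the board's centre. This end goes under the frame's lip.
- board_heel (a point): Middle of the board's other end, half-way through the thickness, 76 mm along -x. This end goes down last, at the turn button.
- marker: Bystander: orange marker lying in front of the board and the frame, 118 x 16 x 14 mm. Origin under its centre.
- glue_stick: Bystander: glue stick standing, 25 mm thick, 96 mm high. Origin under its centre.
- mug_tea: Bystander: beige mug, 94 mm high, about 90 mm across. Origin at its foot.
- binder_clip: Bystander: black binder clip, 32 x 46 x 14 mm. Origin under its centre.
- tape_measure: Bystander: tape measure, 34 x 79 x 60 mm. Origin under its centre.

How it is judged:
On the way, in this order (a step that is already met when the one before it is completed fails the run):
1. the board's strut-hinge end is under the lip while the other end is still raised above the moulding (x of board_toe in the frame of frame above 0.0715 m and z of board_toe in the frame of frame below 0.0195 m and z of board_heel in the frame of frame above 0.022 m), for 0.05 s.
2. the other end has been swung down: the board lies flat in the recess, one end under the lip (x of board_toe in the frame of frame above 0.0725 m and z of each of board_toe, board_heel in the frame of frame below 0.0185 m and x of board_heel in the frame of frame below -0.07 m and z of board_heel in the frame of frame above 0.01 m), for 0.2 s.
3. the turn button points in over the board (value of joint turn_button above 1.25 rad), for 0.2 s.
At the end, for the whole second after the job is handed in: The board lies in the recess at rest, its strut-hinge end at least 2 mm under the lip and both ends within 3.5 mm of lying on the recess floor, and the turn button is turned in over the board (joint above 1.25 rad) (all of step 2 and value of joint turn_button above 1.25 rad and linear speed of board below 0.02 m/s); the robot touches nothing.
It fails at once if the orange marker is shifted by more than 3 cm (distance of marker from where it was at the start of the episode above 0.03 m).
It fails at once if the glue stick is shifted by more than 3 cm (distance of glue_stick from where it was at the start of the episode above 0.03 m).
It fails at once if the mug is shifted by more than 3 cm (distance of mug_tea from where it was at the start of the episode above 0.03 m).
It fails at once if the binder clip is shifted by more than 3 cm (distance of binder_clip from where it was at the start of the episode above 0.03 m).
It fails at once if the tape measure is shifted by more than 3 cm (distance of tape_measure from where it was at the start of the episode above 0.03 m).
It also fails if it takes over 48 s, if anything falls off the work surface, if the arm or the gripper's body presses on something with over 40 N, if the wrist force passes 120 N, or if a joint passes its speed limit or range.

## Robot

A 7-joint arm with a two-finger parallel gripper is mounted at the origin on a cart in front of the work surface, level with it; the furniture and walls round the work are solid. World frame = base frame: x ahead of the robot, y to its left, z up, the work surface at z = 0. Lengths are in m, angles in rad, forces in N, time in s.
With the tool pointing down it reaches from about 0.35 to 0.9 m from the base axis. Payload 7.2 kg.
Tool frame: the origin (TCP) lies on the centre line of the jaws, within the pads' length; the fingertips stand 22 mm ahead of it and the grasp point (between the pads) lies 3 mm ahead of it; z points along the fingers, x is the direction in which the jaws open and shut, and the axes are right-handed (so a half turn about z gives the same grasp; the last joint's range is limited). The gripper opens to 88 mm and grips with 3 to 60 N. Pads are 20 mm wide; open, the fingers measure 115 mm over their backs; the gripper's body (75 mm by 178 mm) begins 61 mm behind the grasp point.
Start: joints at [-1.274, 0.411, -0.013, 1.596, 0.006, 1.134, -0.082], TCP at [0.223, 0.584, 0.245] pointing down, gripper open.
Joint ranges: [-2.95, 2.95], [-0.29, 1.99], [-1.47, 1.44], [0.14, 2.54], [-1.03, 4.17], [0.13, 1.85], [-2.86, 2.86]. Speed limits (rad/s): [2.39, 2.39, 3.01, 3.01, 3.14, 3.14, 3.14].

## Interface

Orientations are given as a rotation vector (axis times angle).
In Python, from workcell import ctrl, cams, workorder, models gives the robot as it stands. The module is installed in compiled form; this text tells all that it offers.
- The arm moves only by the tool play_rows, never from a script. Its argument "targets" is a list of rows, each a list of 7 numbers: the turn, a rotation vector about the tool's x, y, z scaled (see below), then the shift along the tool's x, y, z scaled (see below), then the closure, from -1 (fully open) to 1 (shut). In form: [[rx, ry, rz, x, y, z, grip], ...]. A call has 1 to 12 rows; each row is the pose to reach, as a shift and turn from the pose commanded when the call began, along the tool's axes at that moment; what a row does not reach only later rows make up. The controller multiplies each number of a shift by 1 m and each number of a turn by pi/4 rad. A row lasts 1/10 s, in which the tool goes at most 50 mm and 8.59 degrees, less where a joint would pass 70% of its speed; a pose out of reach is approached as far as the arm can. A call with a number of a shift or a turn outside -1 to 1 is refused whole. A call with a gripper value outside its range is refused whole. The fingers move at their own pace and stop on an object; the grip force is fixed at half the most. Time passes only in rows, so rows that repeat a pose let the fingers close. It gives the time, the measured TCP pose, the force and the opening at its end, in the units of the state.
- ctrl.sense(): the state, without advancing time (a new reading comes with each control period).
- cams.read_camera(name): name is "scene" or "side" or "wrist"; returns a dict with "color" (400x640x3 uint8, red, green, blue), "fx", "fy", "cx", "cy" (pixels), "D" ([k1, k2, p1, p2, k3] as OpenCV has them; the pictures are not rectified), "R" (3x3) and "t" (3): a world point X has camera coordinates R X + t. Camera axes: x right, y down, z forward; pixel columns grow to the right and rows downward; lengths in m; the calibration is good to about 2 mm. A picture is of the moment at which its call begins. There is no depth.
- workorder.job_done(): hands the job in, once; it reports no verdict.
Trained networks look in a picture, given as the dict that the camera call returned (one of the last four; its "shot" number tells which), for a name from the list of things; names that differ only in an ending like _2 or _b are one class to them, and where a whole thing is asked for, a point or a joint stands for the part that bears it (a point fixed in the world has none). Each returns a list of dicts, best first, with "confidence" (0 to 1); they miss things now and then, are a little off and sometimes report something else, mostly with a low value. They report only what shows in the picture. A call takes as long as a camera call.
- models.spot_in(picture, name): "box" ([centre column, centre row, width, height] in pixels, round what is visible of it).
The state is a dict: "time": time; "q": joint angles; "dq": joint speeds; "effort": joint torques, N m; "ee_pos": TCP position; "tool_rot": TCP orientation; "ft_force": force on the tool from outside, world axes, zero at the start; "ft_torque": the same for the moment, N m; "finger_gap": finger opening in m.
Only numpy, scipy, OpenCV 4.12 (cv2) and the standard library are available. Lean on these libraries where they do the work, as an engineer would, in place of code of your own. Each camera call takes 0.05 s, during which the arm holds its last target.

## Working session

There is one attempt and no reset: what is moved stays moved. The work goes in short steps, Python scripts to look and compute and a tool call to move; the robot and the scene stay as the last step left them, time stands still between calls to the robot, and variables do not carry over. Pictures are saved under pics/ and viewed, and the job is handed in when it is done.

Besides the shell and the picture viewer there is one more tool, called after ">>>" as name(argument=value, ...), one argument or row to a line, values as JSON. play_rows: Moves the arm, as the interface text tells. Its arguments: {"type":"object","properties":{"targets":{"type":"array","items":{"type":"array","items":{"type":"number","minimum":-1,"maximum":1}}}},"required":["targets"]}

```bash
mkdir -p pics
cat > h.py <<'E'
import numpy as np, cv2
from workcell import ctrl, cams, workorder, models
from scipy.spatial.transform import Rotation as Rn
def snap(name,fn):
    p=cams.read_camera(name); cv2.imwrite('pics/'+fn,cv2.cvtColor(p['color'],cv2.COLOR_RGB2BGR)); return p
def K(p): return np.array([[p['fx'],0,p['cx']],[0,p['fy'],p['cy']],[0,0,1.]])
def ray(p,uv):
    u=cv2.undistortPoints(np.array([[uv]],float),K(p),np.array(p['D'],float))[0,0]
    R=np.array(p['R']);t=np.array(p['t'])
    return -R.T@t, R.T@np.array([u[0],u[1],1.])
def atz(p,uv,z):
    o,d=ray(p,uv); return o+d*(z-o[2])/d[2]
def proj(p,X):
    X=np.atleast_2d(np.array(X,float)); R=np.array(p['R']);t=np.array(p['t'])
    return cv2.projectPoints(X,cv2.Rodrigues(R)[0],t,K(p),np.array(p['D'],float))[0][:,0]
E
python3 - <<'E'
from h import *
import pickle
P={}
for n in ['scene','side','wrist']:
    p=snap(n,n+'0.png');P[n]=p
    print(n,p['fx'],p['cx'],p['D'],'pos',-np.array(p['R']).T@p['t'])
    for o in ['frame','board_grip','turn_button','marker','glue_stick','mug_tea','binder_clip','tape_measure','button_wing']:
        try: r=models.spot_in(p,o)
        except Exception as e: r=str(e)
        print(o,[(np.round(x['box'],1).tolist(),round(x['confidence'],2)) for x in r[:2]] if not isinstance(r,str) else r)
pickle.dump(P,open('P0.pkl','wb'))
s=ctrl.sense();print(s)
E
```

```text
scene 476.85598992609084 321.10087068673585 [-0.0423964  0.         0.         0.         0.       ] pos [-0.20210108 -0.66741828  1.0140749 ]
frame [([318.0, 211.9, 85.6, 63.9], 0.62), ([319.8, 268.2, 37.0, 28.1], 0.24)]
board_grip [([421.2, 281.8, 62.3, 54.2], 0.86), ([225.8, 163.2, 26.5, 37.3], 0.67)]
turn_button [([226.1, 166.4, 25.1, 43.1], 0.63), ([295.0, 220.1, 6.4, 9.1], 0.36)]
marker [([320.7, 268.6, 37.4, 27.3], 0.53)]
glue_stick [([367.4, 176.3, 14.3, 26.8], 0.74), ([422.5, 281.1, 63.7, 46.6], 0.43)]
mug_tea [([226.2, 165.1, 30.0, 37.8], 0.63)]
binder_clip [([261.9, 218.5, 9.8, 16.4], 0.45)]
tape_measure [([262.6, 183.1, 20.9, 24.5], 0.71)]
button_wing [([292.7, 218.2, 7.2, 9.0], 0.55)]
side 461.68639181900505 312.77113890475107 [0.0012239 0.        0.        0.        0.       ] pos [ 0.12369247 -0.75732773  0.81305315]
frame []
board_grip [([399.9, 323.6, 84.9, 56.9], 0.96)]
turn_button [([280.6, 217.0, 4.9, 7.8], 0.55)]
marker [([283.6, 280.3, 26.7, 38.6], 0.76), ([263.7, 172.7, 25.6, 29.5], 0.68)]
glue_stick [([384.6, 184.6, 11.9, 31.1], 0.5)]
mug_tea [([232.4, 148.2, 
[... 419 characters left out ...]
n_wing []
{'time': 1.5, 'q': array([-1.27416745,  0.41110657, -0.01272014,  1.59618938,  0.0055943 ,
        1.13428268, -0.08221755]), 'dq': array([-3.04254401e-04,  1.09148461e-03, -7.47699201e-05, -2.44913284e-04,
       -1.26772267e-03, -7.25661787e-04,  4.02081804e-04]), 'effort': array([-2.91572496e-05, -5.87737370e+01,  6.40789121e-01, -2.91374624e+01,
       -5.37371146e-02,  1.05581744e-02,  2.50827514e-05]), 'ee_pos': array([0.22299505, 0.58387885, 0.24465363]), 'tool_rot': array([-2.58752269e+00, -1.78159154e+00, -4.71912305e-05]), 'ft_force': array([0.12043391, 0.25225269, 0.26343441]), 'ft_torque': array([ 0.01363694,  0.0478418 , -0.04624349]), 'finger_gap': 0.0881625235917558}
```

Run:
```python
import cv2
for n,(x0,y0,x1,y1) in {'scene':(200,130,470,320),'side':(200,120,470,370)}.items():
    im=cv2.imread(f'pics/{n}0.png')[y0:y1,x0:x1]
    f=min(800/(x1-x0),600/(y1-y0)); cv2.imwrite(f'pics/{n}0c.png',cv2.resize(im,None,fx=f,fy=f,interpolation=cv2.INTER_CUBIC)); print(f)
```

```text
2.962962962962963
2.4
```

View pics/scene0.png

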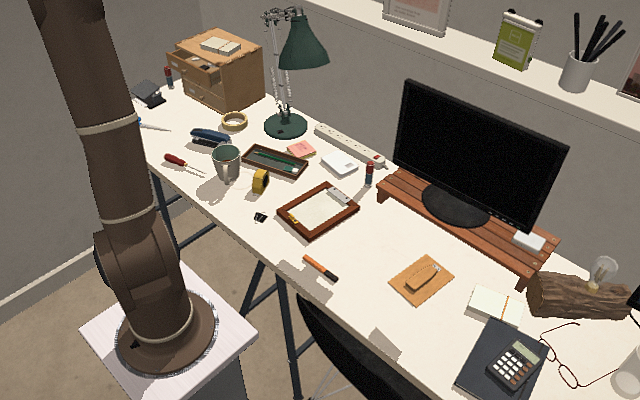

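View pics/scene0c.png

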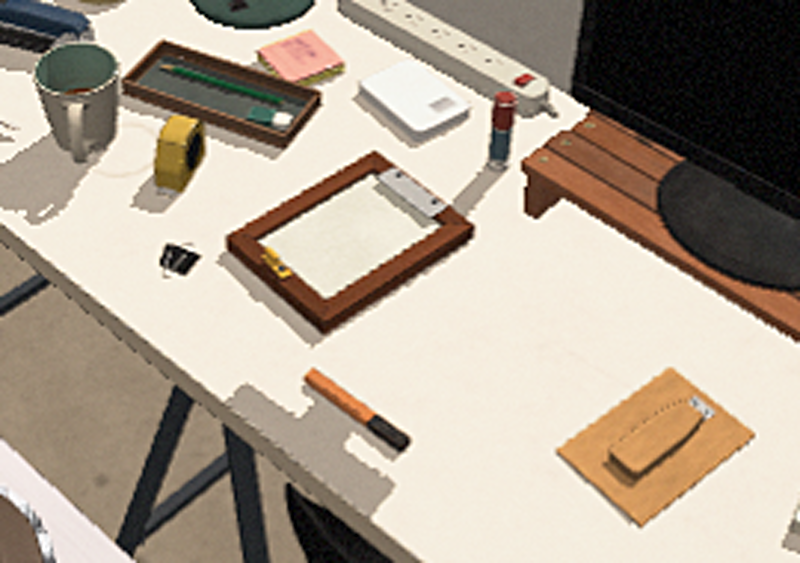

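View pics/side0c.png

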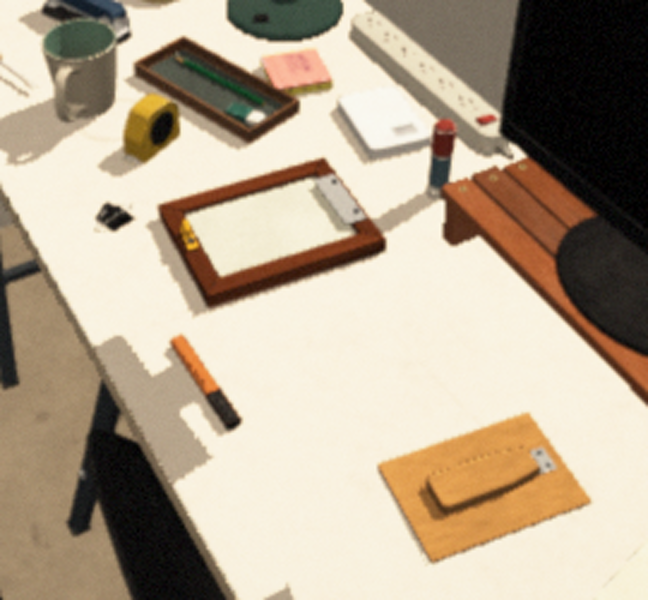

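The scene view shows the board at about (421,281) with its steel hinge toward the upper right. The frame is at about (318,212), with its lip at the upper-right end and the button at the lower-left end. I'll fit planar poses to the corners.

```bash
cat > fit.py <<'E'
from h import *
import pickle
from scipy.optimize import least_squares
def model(x,c): 
    a=x[2];R=np.array([[np.cos(a),-np.sin(a)],[np.sin(a),np.cos(a)]]);c=np.array(c,float)
    return np.c_[c[:,:2]@R.T+x[:2],c[:,2]]
def fit(obs,x0):
    f=lambda x:np.concatenate([(proj(p,model(x,c))-uv).ravel() for p,c,uv in obs])
    r=least_squares(f,x0,loss='soft_l1'); return r.x,f(r.x).reshape(-1,2)
E
python3 - <<'E'
from fit import *
P=pickle.load(open('P0.pkl','rb'))
S=lambda L:np.array(L)/2.963+[200,130]
D=lambda L:np.array(L)/2.4+[200,120]
# order: (+x,+y),(+x,-y),(-x,-y),(-x,+y)
b=[[.076,.051,.004],[.076,-.051,.004],[-.076,-.051,.004],[-.076,.051,.004]]
f=[[.1005,.0755,.02],[.1005,-.0755,.02],[-.1005,-.0755,.02],[-.1005,.0755,.02]]
for nm,c,s,d in [('board',b,[(672,369),(755,435),(641,525),(556,452)],[(530,414),(591,503),(432,560),(378,466)]),
 ('frame',f,[(376,152),(474,228),(322,320),(228,240)],[(325,160),(384,238),(207,293),(160,207)])]:
  p0=atz(P['scene'],S(s).mean(0),0);print(p0)
  for obs in ([(P['scene'],c,S(s)),(P['side'],c,D(d))],[(P['scene'],c,S(s))],[(P['side'],c,D(d))]):
    x,r=fit(obs,[p0[0],p0[1],0]);print(nm,x.round(4),r.round(1).tolist())
# lines: others
for o,(u,v) in {'marker':(320,268),'glue':(367,186),'clip':(261,218),'tape':(261,192)}.items(): print(o,atz(P['scene'],(u,v),0).round(3))
E
```

```text
[ 0.54438216 -0.35650866  0.        ]
board [ 0.5445 -0.3573 -0.1358] [[-0.1, -0.7], [0.8, 0.4], [0.2, 0.7], [-0.0, -0.7], [-0.5, -0.6], [0.6, -0.0], [-0.3, 1.1], [-0.4, -0.8]]
board [ 0.5439 -0.3569 -0.1313] [[-0.4, -0.7], [0.6, 0.3], [0.1, 0.8], [-0.2, -0.6]]
board [ 0.5447 -0.3575 -0.1382] [[-0.2, -0.5], [0.8, 0.1], [-0.2, 1.1], [-0.2, -0.8]]
[0.54744873 0.01983156 0.        ]
frame [ 0.5377  0.0086 -0.1   ] [[0.2, -0.7], [0.8, -0.6], [0.5, 1.2], [-0.8, -1.3], [-0.2, -1.3], [1.0, 0.9], [-0.4, 1.5], [-1.4, -1.2]]
frame [ 0.536   0.008  -0.1007] [[-0.0, -0.3], [0.6, -0.2], [0.2, 1.6], [-1.1, -0.9]]
frame [ 0.5389  0.0094 -0.099 ] [[-0.0, -1.6], [1.3, 0.6], [-0.1, 1.1], [-1.1, -1.5]]
marker [ 0.389 -0.136  0.   ]
glue [ 0.732 -0.02   0.   ]
clip [0.404 0.116 0.   ]
tape [0.479 0.2   0.   ]
```

```bash
cat >> h.py <<'E'
def toolR(yaw,pitch=0.,roll=0.):
    # tool x along horizontal dir at yaw, z down; then pitch: rotation about tool x axis
    x=np.array([np.cos(yaw),np.sin(yaw),0]);z=np.array([0,0,-1.]);y=np.cross(z,x)
    return np.c_[x,y,z]@Rn.from_euler('x',pitch).as_matrix()
def cmd(p0,R0,p1,R1):
    d=R0.T@(np.array(p1)-p0); w=Rn.from_matrix(R0.T@R1).as_rotvec()/(np.pi/4)
    return np.r_[w,d].round(4)
def now():
    s=ctrl.sense(); return s['ee_pos'],Rn.from_rotvec(s['tool_rot']).as_matrix(),s
E
python3 - <<'E'
from h import *
import pickle
P=pickle.load(open('P0.pkl','rb'));w=P['wrist']
p,R,s=now();print(R.round(3))
Rc=np.array(w['R']);cp=-Rc.T@w['t']
print('cam in tool',R.T@(cp-p)); print('cam axes in tool (cols)',(R.T@Rc.T).round(3))
cx=R.T@(cp-p);Ra=R.T@Rc.T
for yaw in (84.3,):
  R1=toolR(np.radians(yaw)); p1=np.array([.60,.0,.30])
  c=p1+R1@cx;print(c); Rw=R1@Ra; q=dict(w);q['R']=Rw.T;q['t']=-Rw.T@c
  print(proj(q,[[.64,.07,.02],[.43,.09,.02],[.43,-.06,.02],[.64,-.08,.02]]))
  print(cmd(p,R,p1,R1))
E
```

```text
[[ 0.357  0.934  0.   ]
 [ 0.934 -0.357  0.   ]
 [ 0.    -0.    -1.   ]]
cam in tool [ 0.00114374 -0.06927601 -0.14073618]
cam axes in tool (cols) [[ 1.     0.001 -0.   ]
 [-0.001  0.967  0.255]
 [ 0.    -0.255  0.967]]
[0.53118012 0.00801857 0.44073618]
[[370.41614298 195.29289938]
 [375.79566694  39.28143456]
 [262.58517684  51.30124071]
 [269.5203074  204.95274959]]
[-0.000e+00 -1.000e-04 -3.378e-01 -4.109e-01  5.605e-01 -5.540e-02]
```

View pics/wrist0.png

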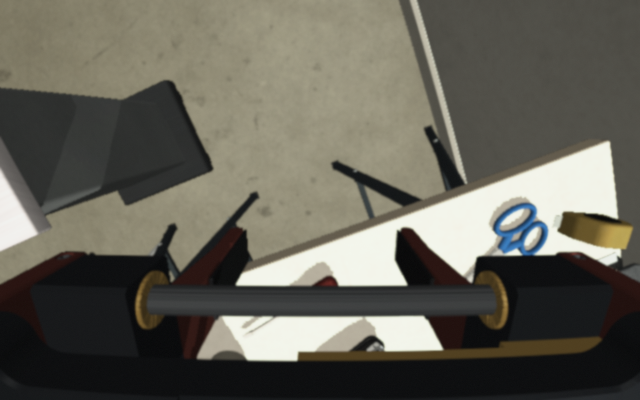

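>>> play_rows(
  targets=[
    [0,0,-0.338,-0.411,0.56,0,-1],
    [0,0,-0.338,-0.411,0.56,0,-1],
    [0,0,-0.338,-0.411,0.56,0,-1],
    [0,0,-0.338,-0.411,0.56,0,-1],
    [0,0,-0.338,-0.411,0.56,0,-1],
    [0,0,-0.338,-0.411,0.56,0,-1],
    [0,0,-0.338,-0.411,0.56,0,-1],
    [0,0,-0.338,-0.411,0.56,0,-1],
    [0,0,-0.338,-0.411,0.56,0,-1],
    [0,0,-0.338,-0.411,0.56,0,-1],
    [0,0,-0.338,-0.411,0.56,0,-1],
    [0,0,-0.338,-0.411,0.56,0,-1],
  ],
)

```text
time: 2.7
ee_pos: [0.5491, 0.0779, 0.245]
tool_rot: [2.329, 2.109, 0.001]
ft_force: [1.0, 0.6, -0.1]
finger_gap: 0.0875
```

Run:
```python
from h import *
p,R,s=now();print(p,s['time'],s['dq'].round(2)); print(cmd(p,R,[.6,0,.245],toolR(np.radians(84.3))))
```

```text
[0.54911459 0.07785388 0.24502514] 2.7 [ 0.71  0.34  0.26 -0.44 -0.16  0.11  1.01]
[ 0.001  -0.0005  0.0005 -0.0724  0.0583  0.    ]
```

>>> play_rows(
  targets=[
    [0,0,0,-0.06,0.05,0,-1],
    [0,0,0,-0.06,0.05,0,-1],
    [0,0,0,-0.06,0.05,0,-1],
    [0,0,0,-0.06,0.05,0,-1],
    [0,0,0,-0.06,0.05,0,-1],
  ],
)

```text
time: 3.2
ee_pos: [0.5915, 0.0167, 0.2445]
tool_rot: [-2.326, -2.11, -0.0]
ft_force: [-0.5, -0.5, 0.4]
finger_gap: 0.0878
```

Run:
```python
from h import *
import pickle
p,R,s=now();print(p,s['dq'].round(2))
w=snap('wrist','w1.png');pickle.dump(w,open('w1.pkl','wb'))
for o in ['frame','turn_button','button_wing','binder_clip','glue_stick']:print(o,[(np.round(x['box'],1).tolist(),round(x['confidence'],2)) for x in models.spot_in(w,o)[:2]])
from fit import *
f=[[.1005,.0755,.02],[.1005,-.0755,.02],[-.1005,-.0755,.02],[-.1005,.0755,.02]]
print(proj(w,model([.5377,.0086,-.1],f)))
im=cv2.cvtColor(w['color'],cv2.COLOR_RGB2BGR)[:300,170:470];cv2.imwrite('pics/w1c.png',cv2.resize(im,None,fx=2,fy=2,interpolation=cv2.INTER_CUBIC))
```

```text
[0.59146125 0.01671393 0.24453568] [-0.01 -0.01 -0.    0.    0.   -0.    0.  ]
frame [([313.8, 134.8, 134.2, 168.6], 0.86)]
turn_button [([321.1, 61.3, 31.5, 11.2], 0.73)]
button_wing [([322.5, 61.0, 34.4, 13.8], 0.88), ([391.2, 13.9, 33.8, 27.9], 0.28)]
binder_clip [([391.1, 14.2, 36.0, 28.3], 0.95)]
glue_stick [([305.1, 300.1, 24.1, 57.4], 0.61), ([321.9, 61.3, 32.8, 10.4], 0.21)]
[[367.7678919  216.52185555]
 [251.97989391 216.15321186]
 [243.20822481  49.04805316]
 [374.6844115   49.21007408]]
```

View pics/w1c.png

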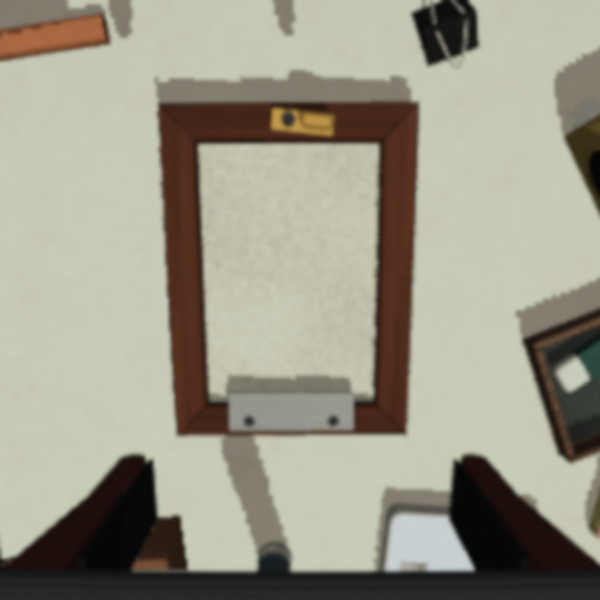

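Run:
```python
from fit import *
w=pickle.load(open('w1.pkl','rb'));P=pickle.load(open('P0.pkl','rb'))
f=[[.1005,.0755,.02],[.1005,-.0755,.02],[-.1005,-.0755,.02],[-.1005,.0755,.02]]
uv=np.array([(406,434),(179,434),(160,103),(418,102)])/2+[170,0]
xw,r=fit([(w,f,uv)],[.54,.01,-.1]);print(xw,r.round(1).tolist())
for n,box,x in [('scene',(270,175,370,245),xw),('side',(260,180,370,250),xw),('scene',(270,175,370,245),[.5377,.0086,-.1])]:
    p=P[n];im=cv2.cvtColor(p['color'],cv2.COLOR_RGB2BGR);x0,y0,x1,y1=box
    s=7;c=cv2.resize(im[y0:y1,x0:x1],None,fx=s,fy=s,interpolation=cv2.INTER_CUBIC)
    for z in (.02,):
        g=[list(a[:2])+[z] for a in f]; q=(proj(p,model(x,g))-[x0,y0]+.5)*s
        cv2.polylines(c,[q.astype(int)],True,(0,255,0),1)
    cv2.imwrite(f'pics/ov_{n}_{x[0]:.3f}.png',c); print(f'pics/ov_{n}_{x[0]:.3f}.png',c.shape)
```

```text
[ 0.5402581   0.0157206  -0.09294526] [[0.9, 0.5], [-1.3, 0.9], [-1.0, -0.3], [1.4, -0.5]]
pics/ov_scene_0.540.png (490, 700, 3)
pics/ov_side_0.540.png (490, 770, 3)
pics/ov_scene_0.538.png (490, 700, 3)
```

View pics/ov_scene_0.540.png

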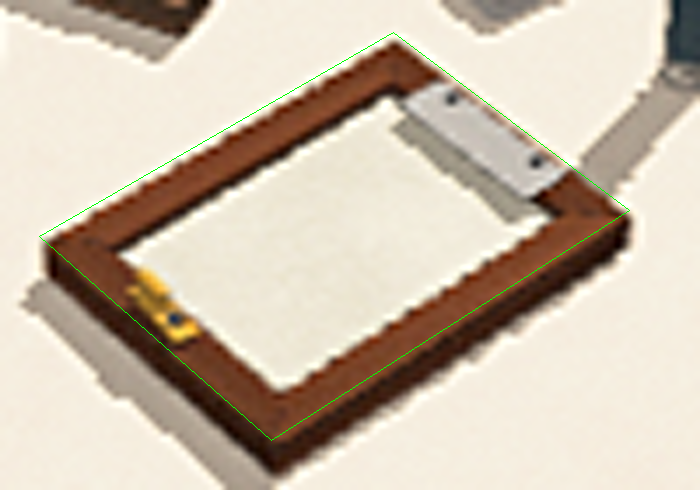

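View pics/ov_side_0.540.png

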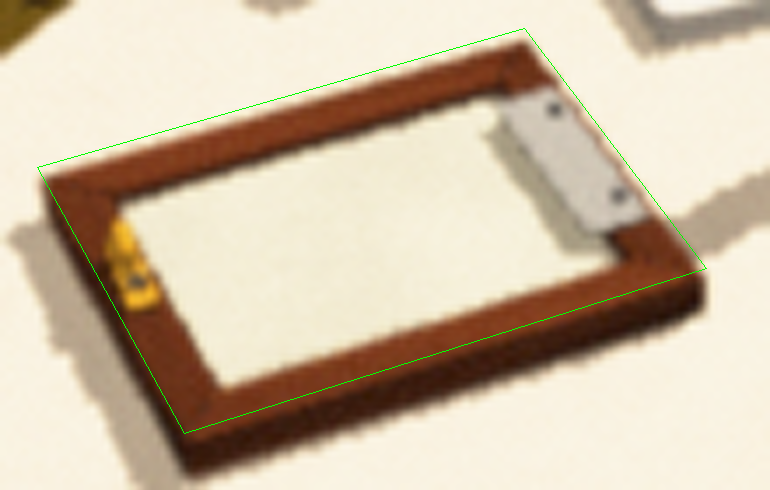

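View pics/ov_scene_0.538.png

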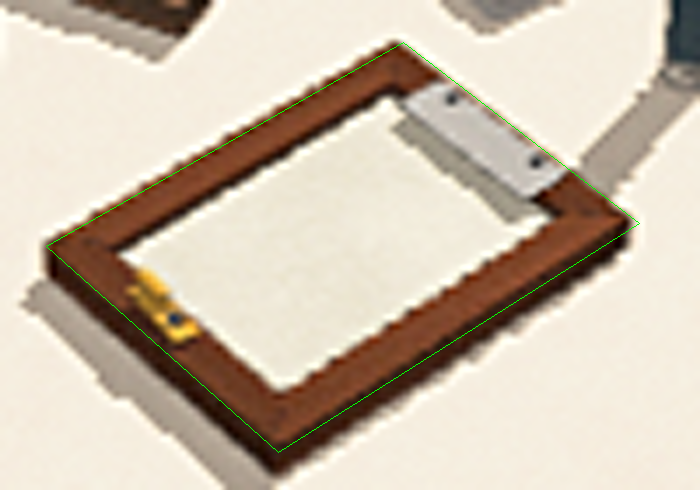

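```bash
cat >> fit.py <<'E'
from scipy.ndimage import map_coordinates, gaussian_filter
def edgefit(p,x0,hx,hy,z,skip=lambda u:False,rng=6,verbose=True,it=4):
    im=p['color'].astype(float); g=gaussian_filter((im[...,0]-im[...,2])/(im[...,0]+im[...,2]+20),.7)
    x=np.r_[x0,0,0]  # dx,dy half-size insets
    for k in range(it):
        obs=[];
        H=np.array([hx-x[3],hy-x[4]])
        for ax,sg in ((0,1),(0,-1),(1,1),(1,-1)):
            for t in np.linspace(-.85,.85,30):
                c=np.zeros(3);c[ax]=sg;c[1-ax]=t;c[2]=z
                X=np.array([c[0]*H[0],c[1]*H[1],z]);n=np.zeros(3);n[ax]=sg
                a,b=proj(p,model(x[:3],[X,X+n*.005]))
                d=(b-a)/np.linalg.norm(b-a);sc=np.linalg.norm(b-a)/.005
                s=np.arange(-rng,rng+.01,.25);q=a+s[:,None]*d
                if (q<2).any() or (q[:,0]>637).any() or (q[:,1]>397).any(): continue
                v=map_coordinates(g,[q[:,1],q[:,0]],order=1);gr=-np.gradient(v)
                i=gr[1:-1].argmax()+1
                if gr[i]<.01: continue
                y=gr[i-1:i+2];o=.5*(y[0]-y[2])/(y[0]-2*y[1]+y[2]+1e-12)
                obs.append((ax,sg,t,(s[i]+o*.25)/sc))
        A=[];B=[]
        for ax,sg,t,e in obs:
            # e = edge displacement along normal in body frame
            X=np.array([sg*H[0],t*H[1]]) if ax==0 else np.array([t*H[0],sg*H[1]])
            n=np.zeros(2);n[ax]=sg
            rot=np.array([-X[1],X[0]])@n
            A.append([n[0],n[1],rot,-(ax==0),-(ax==1)]);B.append(e)
        A=np.array(A,float);B=np.array(B)
        r=least_squares(lambda v:(A@v-B)*1e3,np.zeros(5),loss='soft_l1',f_scale=.3)
        v=r.x;a=x[2];x=x+np.r_[np.cos(a)*v[0]-np.sin(a)*v[1],np.sin(a)*v[0]+np.cos(a)*v[1],v[2:]]
    if verbose: print('pose',x[:3].round(4),'inset mm',(x[3:]*1e3).round(2),'n',len(obs),'med|res| mm',np.median(abs(A@v-B))*1e3)
    return x
E
python3 - <<'E'
from fit import *
w=pickle.load(open('w1.pkl','rb'));P=pickle.load(open('P0.pkl','rb'))
edgefit(w,[.5402,.0157,-.093],.1005,.0755,.02)
b0=[.5445,-.3573,-.1358]
for n in('scene','side'): edgefit(P[n],[.538,.01,-.1],.1005,.0755,.02,rng=3); edgefit(P[n],b0,.076,.051,.003,rng=3)
# move to the view for board with the same relative pose
p,R,s=now();print(p, cmd(p,R,[.598,-.35,p[2]],R))
E
```

```text
pose [ 0.5393  0.0147 -0.0955] inset mm [2.01 1.77] n 105 med|res| mm 0.18489639642525382
pose [ 0.5329  0.0069 -0.0911] inset mm [-4.09 -4.9 ] n 111 med|res| mm 0.4392310088909217
pose [ 0.5453 -0.3546 -0.1275] inset mm [-0.33  0.02] n 120 med|res| mm 0.21226550017975782
pose [ 0.5357  0.003  -0.0944] inset mm [-0.46 -5.3 ] n 112 med|res| mm 0.4905668540308287
pose [ 0.5448 -0.3552 -0.1293] inset mm [0.07 0.19] n 120 med|res| mm 0.1863456790942017
[0.59184194 0.01583603 0.24485301] [ 0.000e+00  0.000e+00  0.000e+00 -3.635e-01  4.190e-02 -1.000e-04]
```

>>> play_rows(
  targets=[
    [0,0,0,-0.363,0.042,0,-1],
    [0,0,0,-0.363,0.042,0,-1],
    [0,0,0,-0.363,0.042,0,-1],
    [0,0,0,-0.363,0.042,0,-1],
    [0,0,0,-0.363,0.042,0,-1],
    [0,0,0,-0.363,0.042,0,-1],
    [0,0,0,-0.363,0.042,0,-1],
    [0,0,0,-0.363,0.042,0,-1],
    [0,0,0,-0.363,0.042,0,-1],
    [0,0,0,-0.363,0.042,0,-1],
    [0,0,0,-0.363,0.042,0,-1],
  ],
)

```text
time: 4.6
ee_pos: [0.5988, -0.3477, 0.2446]
tool_rot: [-2.325, -2.111, -0.002]
ft_force: [-0.1, 0.2, 0.5]
finger_gap: 0.0876
```

Run:
```python
from fit import *
p,R,s=now();print(p,s['dq'].round(2),s['time'])
w=snap('wrist','w2.png');pickle.dump(w,open('w2.pkl','wb'))
for o in ['board_grip']:print(o,[(np.round(x['box'],1).tolist(),round(x['confidence'],2)) for x in models.spot_in(w,o)[:2]])
x=edgefit(w,[.545,-.355,-.13],.076,.051,.004,rng=8)
b=[[.076,.051,.004],[.076,-.051,.004],[-.076,-.051,.004],[-.076,.051,.004]]
im=cv2.cvtColor(w['color'],cv2.COLOR_RGB2BGR);c=cv2.resize(im[:300,170:470],None,fx=2,fy=2,interpolation=cv2.INTER_CUBIC)
cv2.polylines(c,[((proj(w,model(x[:3],b))-[170,0]+.5)*2).astype(int)],True,(0,255,0),1)
st=[[.048,.012,.016],[.048,-.012,.016],[-.048,-.017,.016],[-.048,.017,.016]]
cv2.polylines(c,[((proj(w,model(x[:3],st))-[170,0]+.5)*2).astype(int)],True,(255,0,0),1)
cv2.imwrite('pics/w2c.png',c)
```

```text
[ 0.59875184 -0.34769958  0.24458506] [-0. -0.  0. -0.  0. -0.  0.] 4.6
board_grip [([313.2, 135.1, 88.4, 129.3], 0.75)]
pose [ 0.5461 -0.3528 -0.1286] inset mm [0.47 0.72] n 120 med|res| mm 0.17947791622527776
```

View pics/w2c.png

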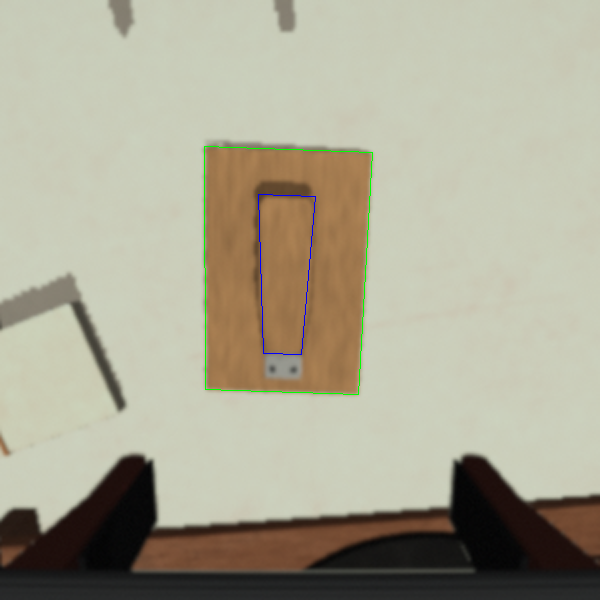

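Run:
```python
from h import *
p,R,s=now()
print(cmd(p,R,[.5461,-.3528,.10],toolR(np.pi/2-.1286)),cmd(p,R,[.5461,-.3528,.0277],toolR(np.pi/2-.1286)))
```

```text
[ 0.0006 -0.0012  0.041  -0.0099 -0.052   0.1448] [ 0.0006 -0.0012  0.041  -0.0099 -0.052   0.2171]
```

>>> play_rows(
  targets=[
    [0,0,0.041,-0.01,-0.052,0.12,-1],
    [0,0,0.041,-0.01,-0.052,0.12,-1],
    [0,0,0.041,-0.01,-0.052,0.15,-1],
    [0,0,0.041,-0.01,-0.052,0.18,-1],
    [0,0,0.041,-0.01,-0.052,0.2,-1],
    [0,0,0.041,-0.01,-0.052,0.21,-1],
    [0,0,0.041,-0.01,-0.052,0.215,-1],
    [0,0,0.041,-0.01,-0.052,0.215,-1],
    [0,0,0.041,-0.01,-0.052,0.215,-1],
  ],
)

```text
time: 5.6
ee_pos: [0.5461, -0.3554, 0.031]
tool_rot: [2.361, 2.07, 0.001]
ft_force: [0.6, 0.2, 0.8]
finger_gap: 0.0877
```

Run:
```python
from h import *
p,R,s=now();print(p,s['ft_force'],s['dq'].round(3))
print(cmd(p,R,[.5461,-.3528,.0277],toolR(np.pi/2-.1286)))
```

```text
[ 0.5460537  -0.35543276  0.03100929] [0.61732499 0.20094474 0.75969822] [ 0.004 -0.005  0.001 -0.     0.001 -0.002 -0.   ]
[ 0.0026  0.0009 -0.0032  0.0026 -0.0003  0.0033]
```

>>> play_rows(
  targets=[
    [0.002,0.001,-0.003,0.0026,0,0.003,-1],
    [0.002,0.001,-0.003,0.0026,0,0.003,-1],
    [0.002,0.001,-0.003,0.0026,0,0.003,-1],
    [0.002,0.001,-0.003,0.0026,0,0.003,-1],
  ],
)

```text
time: 6.0
ee_pos: [0.5455, -0.3527, 0.0269]
tool_rot: [-2.359, -2.073, 0.0]
ft_force: [0.1, -0.0, -0.6]
finger_gap: 0.0876
```

Run:
```python
from h import *
p,R,s=now();print(p,s['ft_force'],s['dq'].round(3))
print(cmd(p,R,[.5461,-.3528,.0277],toolR(np.pi/2-.1286)))
```

```text
[ 0.54553968 -0.35265146  0.02689856] [ 0.05056955 -0.0250487  -0.59626533] [ 0.     0.003  0.001  0.001  0.    -0.001 -0.001]
[-0.0015 -0.0009 -0.0007 -0.0001  0.0006 -0.0008]
```

>>> play_rows(
  targets=[
    [0,0,0,0,0,0,1],
    [0,0,0,0,0,0,1],
    [0,0,0,0,0,0,1],
    [0,0,0,0,0,0,1],
    [0,0,0,0,0,0,1],
    [0,0,0,0,0,0,1],
    [0,0,0,0,0,0,1],
    [0,0,0,0,0,0,1],
  ],
)

```text
time: 6.8
ee_pos: [0.5454, -0.3526, 0.0266]
tool_rot: [-2.359, -2.072, 0.001]
ft_force: [-0.7, -0.3, -0.2]
finger_gap: 0.0338
```

Run:
```python
from h import *
import pickle
p,R,s=now();print(p,s['ft_force'],s['finger_gap'],s['time'])
pickle.dump((p,R),open('grasp.pkl','wb'))
```

```text
[ 0.54541047 -0.35263555  0.02664544] [-0.71654049 -0.27041443 -0.18832527] 0.033841314762612804 6.8
```

>>> play_rows(
  targets=[
    [0,0,0,0,0,-0.02,1],
    [0,0,0,0,0,-0.05,1],
    [0,0,0,0,0,-0.08,1],
    [0,0,0,0,0,-0.11,1],
    [0,0,0,0,0,-0.12,1],
    [0,0,0,0,0,-0.12,1],
    [0,0,0,0,0,-0.12,1],
  ],
)

```text
time: 7.5
ee_pos: [0.5451, -0.3521, 0.1452]
tool_rot: [-2.357, -2.071, 0.001]
ft_force: [0.3, -0.1, -1.4]
finger_gap: 0.0336
```

Run:
```python
from fit import *
p,R,s=now();print(p,s['ft_force'],s['finger_gap'],s['time'])
w=snap('wrist','w3.png');pickle.dump((w,p,R),open('w3.pkl','wb'))
pg,Rg=pickle.load(open('grasp.pkl','rb'))
b=[[.076,.051,.004],[.076,-.051,.004],[-.076,-.051,.004],[-.076,.051,.004]]
X=model([.5461,-.3528,-.1286],b)
X3=(X-pg)@Rg@R.T+p
print(proj(w,X3).round(1))
im=cv2.cvtColor(w['color'],cv2.COLOR_RGB2BGR)
c=im.copy();cv2.polylines(c,[proj(w,X3).astype(int)],True,(0,255,0),1);cv2.imwrite('pics/w3c.png',c)
```

```text
[ 0.54506481 -0.3521376   0.1452259 ] [ 0.32551071 -0.12557429 -1.43451777] 0.033557826429215516 7.5
[[395.  348.2]
 [243.9 348.2]
 [224.2 112.3]
 [413.9 112.2]]
```

View pics/w3c.png

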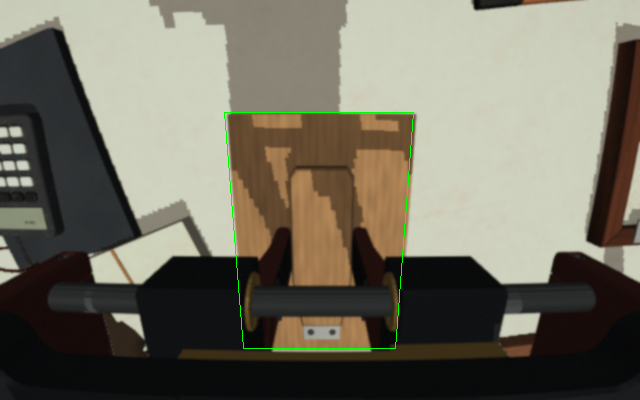

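```bash
cat > plan.py <<'E'
from fit import *
F=np.array([.5393,.0147,-.0955]); B0=np.array([.5461,-.3528,-.1286])
def T(R,p): M=np.eye(4);M[:3,:3]=R;M[:3,3]=p;return M
Rz=lambda a:Rn.from_euler('z',a).as_matrix()
pg,Rg=pickle.load(open('grasp.pkl','rb'))
REL=np.linalg.inv(T(Rz(B0[2]),[B0[0],B0[1],0]))@T(Rg,pg)
TF=T(Rz(F[2]),[F[0],F[1],0])
def tool(xt,zt,th,y=0.):
    R=Rn.from_euler('y',th,degrees=True).as_matrix()
    o=np.array([xt,y,zt])-R@[.076,0,0]
    return TF@T(R,o)@REL
def brd():
    p,R,s=now(); B=np.linalg.inv(TF)@T(R,p)@np.linalg.inv(REL)
    toe=B@[.076,0,0,1];heel=B@[-.076,0,0,1]
    print('t',s['time'],'toe_bot mm',(toe[:3]*1e3).round(2),'heel_bot',(heel[:3]*1e3).round(2),'f',s['ft_force'].round(1),'gap',round(s['finger_gap'],4))
def go(xt,zt,th,y=0.):
    p,R,s=now(); M=tool(xt,zt,th,y); c=cmd(p,R,M[:3,3],M[:3,:3]); print((xt,zt,th),c.tolist()); return c
E
python3 - <<'E'
from plan import *
w,p,R=pickle.load(open('w3.pkl','rb'))
im=w['color'].astype(float);g=gaussian_filter((im[...,0]-im[...,2])/(im[...,0]+im[...,2]+20),.7)
b=[[.076,.051,.004],[.076,-.051,.004],[-.076,-.051,.004],[-.076,.051,.004]]
q=proj(w,(model(B0,b)-pg)@Rg@R.T+p)
for r in (125,140,160,180,200,220):
    d=np.gradient(g[r]);L=lambda a,c:a[0]+(r-a[1])*(c[0]-a[0])/(c[1]-a[1])
    l=L(q[2],q[1]);rr=L(q[3],q[0]);i=int(l);j=int(rr)
    print(r,round(l,1),i-7+d[i-7:i+8].argmax(),round(rr,1),j-7+(-d[j-7:j+8]).argmax())
brd(); go(.055,.07,10);
E
```

```text
125 225.3 228 412.9 414
140 226.5 229 411.7 413
160 228.2 231 410.1 412
180 229.8 232 408.5 411
200 231.5 233 406.9 409
220 233.2 235 405.3 407
t 7.55 toe_bot mm [ 117.08 -367.05  117.91] heel_bot [ -34.83 -362.05  118.29] f [-0.1  1.  -1.3] gap 0.0341
(0.055, 0.07, 10) [0.2191, -0.0053, -0.0414, 0.3624, -0.0684, 0.0361]
```

Run:
```python
from plan import *
w,p,R=pickle.load(open('w3.pkl','rb'))
M=T(R,p)@np.linalg.inv(REL); print(M.round(4))
z=M[2,3]+.004
im=w['color'].astype(float);g=gaussian_filter((im[...,0]-im[...,2])/(im[...,0]+im[...,2]+20),.7)
# only heel half: edges left,right for x in -.07..-.01, and heel edge
obs=[]
for k in range(1):
  for kind,pts in (('L',[(x,-.051) for x in np.linspace(-.07,-.0,15)]),('R',[(x,.051) for x in np.linspace(-.07,0,15)]),('H',[(-.076,y) for y in np.linspace(-.045,.045,15)])):
    n={'L':(0,-1),'R':(0,1),'H':(-1,0)}[kind];es=[]
    for x,y in pts:
        A=M@[x,y,.004,1];Bq=M@[x+n[0]*.005,y+n[1]*.005,.004,1]
        a,b=proj(w,[A[:3],Bq[:3]]);L=np.linalg.norm(b-a);d=(b-a)/L
        s=np.arange(-7,7.01,.25);q=a+s[:,None]*d
        v=map_coordinates(g,[q[:,1],q[:,0]],order=1);i=(-np.gradient(v))[1:-1].argmax()+1
        es.append(s[i]/L*5)
    print(kind,np.median(es).round(2),np.round(es,1))
```

```text
[[ 9.918e-01  1.280e-01  1.400e-03  5.457e-01]
 [-1.280e-01  9.918e-01 -1.000e-03 -3.523e-01]
 [-1.600e-03  8.000e-04  1.000e+00  1.186e-01]
 [ 0.000e+00  0.000e+00  0.000e+00  1.000e+00]]
L -1.7 [-2.1 -2.1 -1.7 -2.1 -1.7 -1.7 -1.3 -1.7 -1.7 -1.3 -1.6 -1.9 -1.3 -1.7
 -1.2]
R 0.72 [0.7 0.6 0.8 0.8 0.4 0.4 0.7 1.  1.  0.6 0.4 0.7 0.6 1.1 0.8]
H -0.9 [-0.8 -0.8 -0.8 -0.9 -0.9 -0.8 -1.  -0.9 -1.  -0.9 -0.8 -0.9 -0.9 -1.3
 -1.2]
```

```bash
sed -i 's/B0=np.array(\[.5461,-.3528,-.1286\])/B0=np.array([.5467,-.3517,-.1286])/' plan.py
python3 - <<'E'
from plan import *
brd(); go(.055,.07,10);
E
```

```text
t 7.55 toe_bot mm [ 117.58 -365.9   117.91] heel_bot [ -34.34 -360.9   118.29] f [-0.1  1.  -1.3] gap 0.0341
(0.055, 0.07, 10) [0.2191, -0.0053, -0.0414, 0.3612, -0.0688, 0.0361]
```

>>> play_rows(
  targets=[
    [0,0,0,0.03,0,0,1],
    [0.02,0,-0.01,0.07,-0.01,0,1],
    [0.05,0,-0.02,0.11,-0.02,0,1],
    [0.08,0,-0.03,0.155,-0.03,0,1],
    [0.11,0,-0.04,0.2,-0.04,0.01,1],
    [0.14,0,-0.041,0.245,-0.05,0.02,1],
    [0.17,0,-0.041,0.29,-0.06,0.03,1],
    [0.2,-0.005,-0.041,0.33,-0.069,0.036,1],
    [0.219,-0.005,-0.041,0.35,-0.069,0.036,1],
    [0.219,-0.005,-0.041,0.361,-0.069,0.036,1],
    [0.219,-0.005,-0.041,0.361,-0.069,0.036,1],
    [0.219,-0.005,-0.041,0.361,-0.069,0.036,1],
  ],
)

```text
time: 8.75
ee_pos: [0.5233, 0.0126, 0.1106]
tool_rot: [-2.229, -2.02, 0.178]
ft_force: [-0.7, -0.8, -1.0]
finger_gap: 0.0337
```

Run:
```python
from plan import *
brd(); go(.055,.07,10);go(.065,.025,10)
```

```text
t 8.75 toe_bot mm [55.76 -2.72 71.13] heel_bot [-93.99  -2.38  97.19] f [-0.7 -0.8 -1. ] gap 0.0337
(0.055, 0.07, 10) [0.0028, 0.0022, -0.0028, 0.0025, -0.0005, 0.0011]
(0.065, 0.025, 10) [0.0028, 0.0022, -0.0028, 0.0026, 0.0171, 0.0437]
```

>>> play_rows(
  targets=[
    [0.003,0.002,-0.003,0.0026,0.008,0.02,1],
    [0.003,0.002,-0.003,0.0026,0.013,0.033,1],
    [0.003,0.002,-0.003,0.0026,0.017,0.044,1],
    [0.003,0.002,-0.003,0.0026,0.017,0.044,1],
    [0.003,0.002,-0.003,0.0026,0.017,0.044,1],
    [0.003,0.002,-0.003,0.0026,0.017,0.044,1],
  ],
)

```text
time: 9.35
ee_pos: [0.5332, 0.0156, 0.0653]
tool_rot: [-2.224, -2.022, 0.176]
ft_force: [0.3, -0.2, -1.0]
finger_gap: 0.0338
```

Run:
```python
from plan import *
brd(); go(.066,.0145,10);go(.0755,.0140,10)
for n in('scene','side','wrist'): snap(n,n+'4.png')
a=cv2.imread('pics/scene4.png')[160:260,260:390];b=cv2.imread('pics/side4.png')[160:260,250:380]
cv2.imwrite('pics/c4.png',np.hstack([cv2.resize(i,None,fx=3,fy=3,interpolation=cv2.INTER_CUBIC) for i in(a,b)]))
```

```text
t 9.35 toe_bot mm [65.25  1.57 25.67] heel_bot [-84.46   1.37  51.95] f [ 0.3 -0.2 -1. ] gap 0.0338
(0.066, 0.0145, 10) [0.001, -0.0011, 0.0017, -0.0015, 0.0027, 0.0108]
(0.0755, 0.014, 10) [0.001, -0.0011, 0.0017, -0.0015, 0.0121, 0.0096]
```

View pics/c4.png

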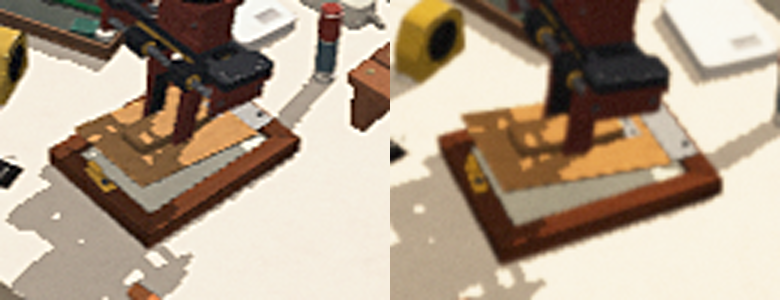

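View pics/wrist4.png

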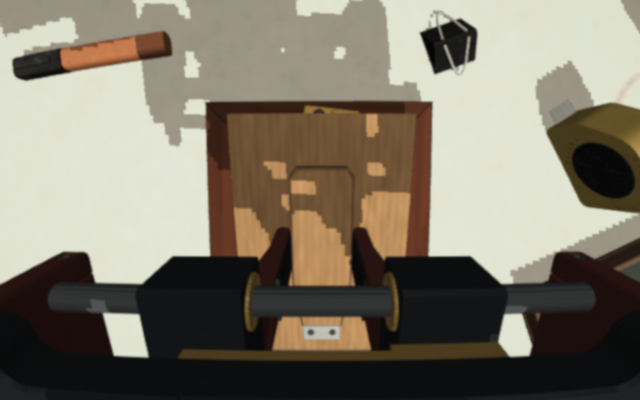

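>>> play_rows(
  targets=[
    [0.001,-0.001,0.0017,-0.0015,0.002,0.004,1],
    [0.001,-0.001,0.0017,-0.0015,0.003,0.008,1],
    [0.001,-0.001,0.0017,-0.0015,0.003,0.0105,1],
    [0.001,-0.001,0.0017,-0.0015,0.003,0.0105,1],
    [0.001,-0.001,0.0017,-0.0015,0.003,0.0105,1],
  ],
)

```text
time: 10.0
ee_pos: [0.5338, 0.0143, 0.0537]
tool_rot: [-2.224, -2.021, 0.179]
ft_force: [-0.2, 0.0, -1.1]
finger_gap: 0.0339
```

Run:
```python
from plan import *
brd(); go(.066,.0140,10);go(.0755,.0140,10);go(.071,.0140,10)
```

```text
t 10.0 toe_bot mm [65.9   0.22 14.02] heel_bot [-83.76   0.17  40.57] f [-0.2  0.  -1.1] gap 0.0339
(0.066, 0.014, 10) [-0.0013, 0.0001, 0.0004, -0.0002, 0.0001, 0.0001]
(0.0755, 0.014, 10) [-0.0013, 0.0001, 0.0004, -0.0002, 0.0094, -0.0016]
(0.071, 0.014, 10) [-0.0013, 0.0001, 0.0004, -0.0002, 0.005, -0.0008]
```

>>> play_rows(
  targets=[
    [-0.001,0,0,0,0.003,-0.0005,1],
    [-0.001,0,0,0,0.005,-0.0008,1],
    [-0.001,0,0,0,0.007,-0.0012,1],
    [-0.001,0,0,0,0.0094,-0.0016,1],
    [-0.001,0,0,0,0.0094,-0.0016,1],
    [-0.001,0,0,0,0.0094,-0.0016,1],
    [-0.001,0,0,0,0.0094,-0.0016,1],
  ],
)

```text
time: 10.7
ee_pos: [0.5433, 0.0134, 0.0538]
tool_rot: [-2.225, -2.021, 0.178]
ft_force: [0.2, 0.0, -1.4]
finger_gap: 0.0336
```

Run:
```python
from plan import *
brd()
for a in (10,8,6,4,2,1,0): go(.0755+.0005*(1-a/10),.0140-.0004*(1-a/10),a)
for n in('scene','side','wrist'): snap(n,n+'5.png')
a=cv2.imread('pics/scene5.png')[160:260,260:390];b=cv2.imread('pics/side5.png')[160:260,250:380]
cv2.imwrite('pics/c5.png',np.hstack([cv2.resize(i,None,fx=3,fy=3,interpolation=cv2.INTER_CUBIC) for i in(a,b)]))
```

```text
t 10.7 toe_bot mm [75.51  0.2  14.15] heel_bot [-74.18   0.16  40.55] f [ 0.2  0.  -1.4] gap 0.0336
(0.0755, 0.014, 10) [-0.0, 0.0001, 0.0003, -0.0002, 0.0, 0.0001]
(0.0756, 0.01392, 8) [-0.0445, 0.0001, 0.0003, -0.0002, -0.0007, 0.0029]
(0.0757, 0.01384, 6) [-0.0889, 0.0001, 0.0003, -0.0002, -0.0014, 0.0057]
(0.07579999999999999, 0.01376, 4) [-0.1333, 0.0001, 0.0002, -0.0002, -0.002, 0.0085]
(0.0759, 0.01368, 2) [-0.1778, 0.0002, 0.0002, -0.0002, -0.0025, 0.0114]
(0.07595, 0.013640000000000001, 1) [-0.2, 0.0002, 0.0002, -0.0002, -0.0027, 0.0128]
(0.076, 0.013600000000000001, 0) [-0.2222, 0.0002, 0.0002, -0.0002, -0.0029, 0.0143]
```

View pics/c5.png

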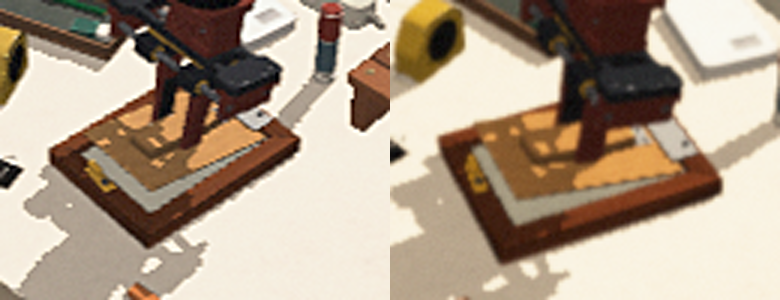

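View pics/wrist5.png

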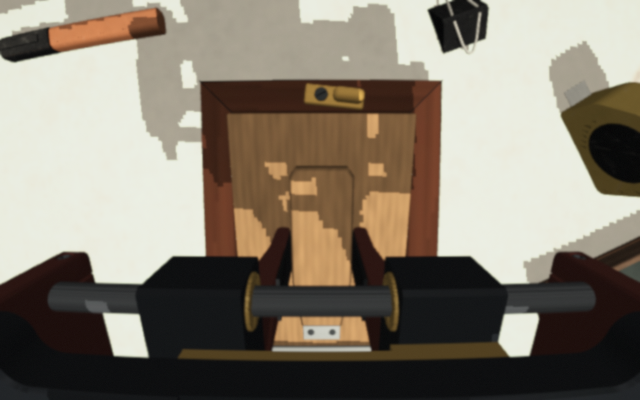

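>>> play_rows(
  targets=[
    [-0.022,0,0,0,-0.0003,0.0014,1],
    [-0.044,0,0,0,-0.0007,0.0029,1],
    [-0.067,0,0,0,-0.001,0.0043,1],
    [-0.089,0,0,0,-0.0014,0.0057,1],
    [-0.111,0,0,0,-0.0017,0.0071,1],
    [-0.133,0,0,0,-0.002,0.0085,1],
    [-0.156,0,0,0,-0.0023,0.01,1],
    [-0.178,0,0,0,-0.0025,0.0114,1],
    [-0.2,0,0,0,-0.0027,0.0128,1],
    [-0.22,0,0,0,-0.0029,0.0143,1],
    [-0.22,0,0,0,-0.0029,0.0143,1],
    [-0.22,0,0,0,-0.0029,0.0143,1],
  ],
)

```text
time: 12.05
ee_pos: [0.5381, 0.014, 0.0403]
tool_rot: [-2.323, -2.111, 0.003]
ft_force: [-0.3, 0.1, -1.2]
finger_gap: 0.0336
```

Run:
```python
from plan import *
brd();go(.076,.013,0)
```

```text
t 12.05 toe_bot mm [76.01  0.29 13.51] heel_bot [-75.99   0.24  13.75] f [-0.3  0.1 -1.2] gap 0.0336
(0.076, 0.013, 0) [-0.0021, 0.0001, 0.0004, -0.0003, -0.0001, 0.0006]
```

>>> play_rows(
  targets=[
    [-0.002,0,0,0,0,0.0005,1],
    [-0.002,0,0,0,0,0.0005,-0.2],
    [-0.002,0,0,0,0,0.0005,-0.2],
    [-0.002,0,0,0,0,0.0005,-0.2],
    [-0.002,0,0,0,0,0.0005,-0.2],
    [-0.002,0,0,0,0,-0.02,-0.2],
    [-0.002,0,0,0,0,-0.06,-0.2],
    [-0.002,0,0,0,0.03,-0.1,-0.2],
    [-0.002,0,0,0,0.05,-0.14,-0.2],
    [-0.002,0,0,0,0.05,-0.15,-0.2],
    [-0.002,0,0,0,0.05,-0.15,-0.2],
    [-0.002,0,0,0,0.05,-0.15,-0.2],
  ],
)

```text
time: 13.25
ee_pos: [0.5869, 0.0092, 0.1887]
tool_rot: [-2.323, -2.11, 0.003]
ft_force: [0.2, -0.8, -0.5]
finger_gap: 0.0526
```

Run:
```python
from plan import *
p,R,s=now();print(p,s['ft_force'],s['finger_gap'],s['time'])
w=snap('wrist','w6.png');pickle.dump(w,open('w6.pkl','wb'));snap('scene','scene6.png');snap('side','side6.png')
for o in ['turn_button','button_wing']:print(o,[(np.round(x['box'],1).tolist(),round(x['confidence'],2)) for x in models.spot_in(w,o)[:2]])
edgefit(w,F,.076,.051,.017,rng=4)
im=cv2.imread('pics/w6.png');cv2.imwrite('pics/w6c.png',cv2.resize(im[:300,170:470],None,fx=2,fy=2,interpolation=cv2.INTER_CUBIC))
a=cv2.imread('pics/scene6.png')[160:260,260:390];b=cv2.imread('pics/side6.png')[160:260,250:380]
cv2.imwrite('pics/c6.png',np.hstack([cv2.resize(i,None,fx=3,fy=3,interpolation=cv2.INTER_CUBIC) for i in(a,b)]))
```

```text
[0.58694986 0.00915613 0.18871842] [ 0.18352524 -0.84801224 -0.52790961] 0.05255462594730179 13.25
turn_button [([329.1, 54.3, 37.1, 16.1], 0.64), ([318.4, 139.3, 154.1, 198.6], 0.39)]
button_wing [([331.1, 54.8, 36.7, 18.1], 0.82), ([322.5, 142.5, 100.6, 148.8], 0.32)]
pose [ 0.5375  0.015  -0.0939] inset mm [2.51 0.61] n 120 med|res| mm 0.1259925832572239
```

View pics/w6c.png

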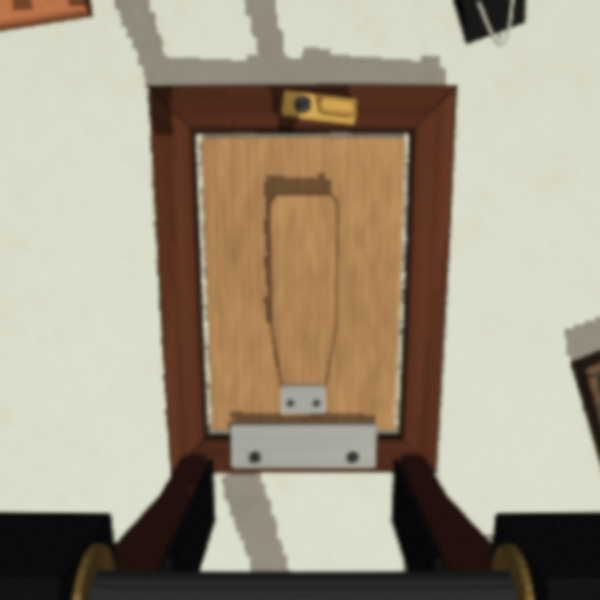

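View pics/c6.png

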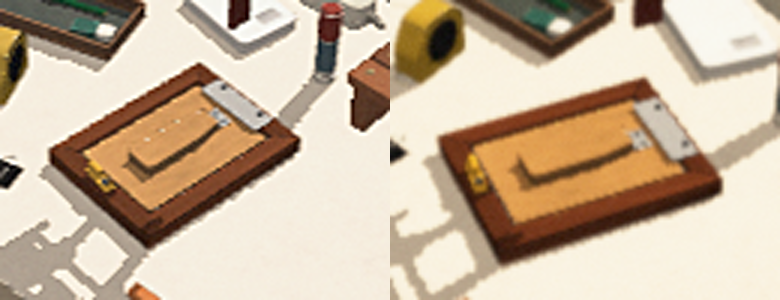

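```bash
cat > btn.py <<'E'
from plan import *
FT=np.array([.5389,.0135,-.0955]);Rt=toolR(np.pi/2-.0955)
def g(xf,yf,z,tag=''):
    p,R,s=now();xy=FT[:2]+Rz(FT[2])[:2,:2]@[xf,yf];c=cmd(p,R,[xy[0],xy[1],z],Rt);print(tag,(round(xf,4),round(yf,4),z),c.tolist())
def arc(deg,ex=0.):
    f=np.radians(deg);return (-.0895+.016*np.sin(f)-.004*np.cos(f)-.010+ex*np.cos(f), .016*np.cos(f)+.004*np.sin(f)+.0135-ex*np.sin(f))
def st():
    p,R,s=now();print('t',s['time'],'frame xy mm',((Rz(-FT[2])[:2,:2]@(p[:2]-FT[:2]))*1e3).round(2),'z',p[2].round(4),'f',s['ft_force'].round(1),'gap',round(s['finger_gap'],4))
E
python3 - <<'E'
from btn import *
st();g(-.108,.0295,.11);g(-.108,.0295,.049)
E
```

```text
t 13.5 frame xy mm [48.76  0.19] z 0.1888 f [ 0.2 -0.4  0.6] gap 0.0527
 (-0.108, 0.0295, 0.11) [-0.0048, -0.0002, -0.0004, 0.0292, -0.1565, 0.0794]
 (-0.108, 0.0295, 0.049) [-0.0048, -0.0002, -0.0004, 0.0292, -0.1562, 0.1404]
```

>>> play_rows(
  targets=[
    [-0.005,0,0,0.01,-0.04,0.0,1],
    [-0.005,0,0,0.02,-0.08,0.02,1],
    [-0.005,0,0,0.029,-0.12,0.05,1],
    [-0.005,0,0,0.029,-0.1565,0.07,1],
    [-0.005,0,0,0.029,-0.1565,0.08,1],
    [-0.005,0,0,0.029,-0.1565,0.1,1],
    [-0.005,0,0,0.029,-0.1565,0.12,1],
    [-0.005,0,0,0.029,-0.1565,0.132,1],
    [-0.005,0,0,0.029,-0.1565,0.132,1],
    [-0.005,0,0,0.029,-0.1565,0.132,1],
  ],
)

```text
time: 14.5
ee_pos: [0.4355, 0.0527, 0.0583]
tool_rot: [2.325, 2.111, 0.002]
ft_force: [0.0, -0.2, 0.5]
finger_gap: 0.0004
```

Run:
```python
from btn import *
st();g(-.108,.0295,.049)
for d in range(0,91,10): g(*arc(d),.049,d)
for n in('scene','side','wrist'): snap(n,n+'7.png')
a=cv2.imread('pics/scene7.png')[160:260,250:380];b=cv2.imread('pics/side7.png')[160:260,240:370]
cv2.imwrite('pics/c7.png',np.hstack([cv2.resize(i,None,fx=3,fy=3,interpolation=cv2.INTER_CUBIC) for i in(a,b)]))
```

```text
t 14.5 frame xy mm [-106.65   29.2 ] z 0.0583 f [ 0.  -0.2  0.5] gap 0.0004
 (-0.108, 0.0295, 0.049) [0.0026, -0.0004, -0.001, 0.0003, -0.0014, 0.0093]
0 (np.float64(-0.1035), np.float64(0.0295), 0.049) [0.0026, -0.0004, -0.001, 0.0003, 0.0031, 0.0093]
10 (np.float64(-0.1007), np.float64(0.03), 0.049) [0.0026, -0.0004, -0.001, 0.0008, 0.006, 0.0093]
20 (np.float64(-0.0978), np.float64(0.0299), 0.049) [0.0026, -0.0004, -0.001, 0.0007, 0.0088, 0.0094]
30 (np.float64(-0.095), np.float64(0.0294), 0.049) [0.0026, -0.0004, -0.001, 0.0002, 0.0117, 0.0094]
40 (np.float64(-0.0923), np.float64(0.0283), 0.049) [0.0026, -0.0004, -0.001, -0.0009, 0.0144, 0.0094]
50 (np.float64(-0.0898), np.float64(0.0268), 0.049) [0.0026, -0.0004, -0.001, -0.0023, 0.0168, 0.0094]
60 (np.float64(-0.0876), np.float64(0.025), 0.049) [0.0026, -0.0004, -0.001, -0.0042, 0.019, 0.0094]
70 (np.float64(-0.0858), np.float64(0.0227), 0.049) [0.0026, -0.0004, -0.001, -0.0065, 0.0208, 0.0094]
80 (np.float64(-0.0844), np.float64(0.0202), 0.049) [0.0026, -0.0004, -0.001, -0.009, 0.0222, 0.0094]
90 (np.float64(-0.0835), np.float64(0.0175), 0.049) [0.0026, -0.0004, -0.001, -0.0117, 0.0231, 0.0094]
```

View pics/c7.png

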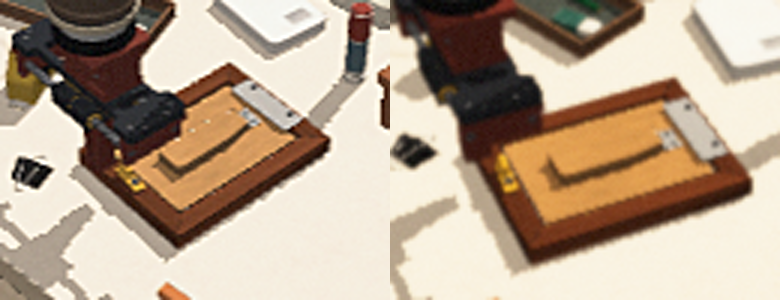

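View pics/wrist7.png

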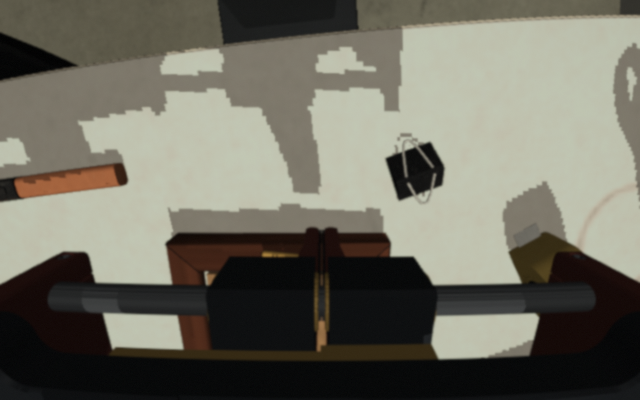

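>>> play_rows(
  targets=[
    [0.0026,0,-0.001,-0.0037,-0.0014,0.005,1],
    [0.0026,0,-0.001,-0.0037,-0.0014,0.0093,1],
    [0.0026,0,-0.001,-0.0037,-0.0014,0.0093,1],
    [0.0026,0,-0.001,-0.0037,0.003,0.0093,1],
    [0.0026,0,-0.001,-0.0032,0.006,0.0093,1],
    [0.0026,0,-0.001,-0.0033,0.009,0.0093,1],
    [0.0026,0,-0.001,-0.0038,0.0117,0.0093,1],
    [0.0026,0,-0.001,-0.005,0.0144,0.0093,1],
    [0.0026,0,-0.001,-0.0063,0.0168,0.0093,1],
    [0.0026,0,-0.001,-0.0082,0.019,0.0093,1],
    [0.0026,0,-0.001,-0.0105,0.0208,0.0093,1],
    [0.0026,0,-0.001,-0.0105,0.0208,0.0093,1],
  ],
)

```text
time: 15.85
ee_pos: [0.4553, 0.0402, 0.0491]
tool_rot: [2.325, 2.113, 0.002]
ft_force: [0.0, -0.1, -0.3]
finger_gap: 0.0005
```

Run:
```python
from btn import *
st()
for n in('scene','side','wrist'): snap(n,n+'8.png')
a=cv2.imread('pics/scene8.png')[180:245,265:330];b=cv2.imread('pics/side8.png')[180:245,245:310]
cv2.imwrite('pics/c8.png',np.hstack([cv2.resize(i,None,fx=6,fy=6,interpolation=cv2.INTER_CUBIC) for i in(a,b)]))
```

```text
t 15.85 frame xy mm [-85.78  18.6 ] z 0.0491 f [ 0.  -0.1 -0.3] gap 0.0005
```

View pics/c8.png

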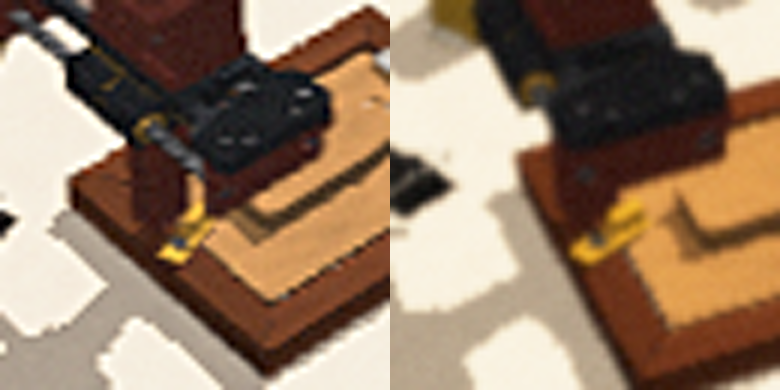

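View pics/wrist8.png

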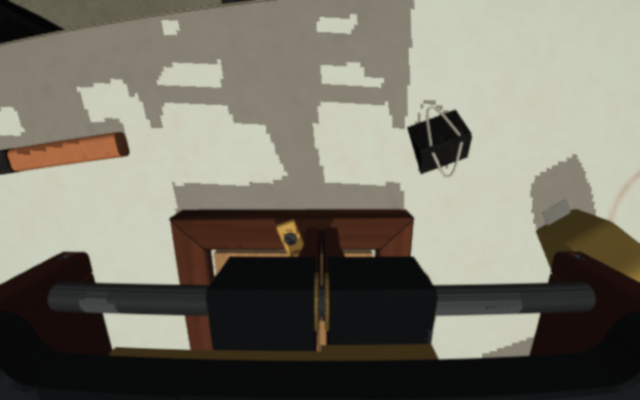

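>>> play_rows(
  targets=[
    [0,0,0,-0.0025,0.0013,0,1],
    [0,0,0,-0.0045,0.002,0,1],
    [0,0,0,-0.0055,0.0023,0,1],
    [0,0,0,-0.0055,0.0023,0,1],
    [0,0,0,-0.0055,0.0023,0,1],
  ],
)

```text
time: 16.5
ee_pos: [0.457, 0.0347, 0.0492]
tool_rot: [2.324, 2.113, 0.002]
ft_force: [1.5, 0.9, -0.6]
finger_gap: 0.0002
```

Run:
```python
from btn import *
st()
for n in('scene','side','wrist'): snap(n,n+'9.png')
a=cv2.imread('pics/wrist9.png')[190:270,250:350]
cv2.imwrite('pics/c9.png',np.hstack([cv2.resize(i,None,fx=6,fy=6,interpolation=cv2.INTER_CUBIC) for i in(a,)]))
```

```text
t 16.5 frame xy mm [-83.53  13.32] z 0.0492 f [ 1.5  0.9 -0.6] gap 0.0002
```

View pics/c9.png

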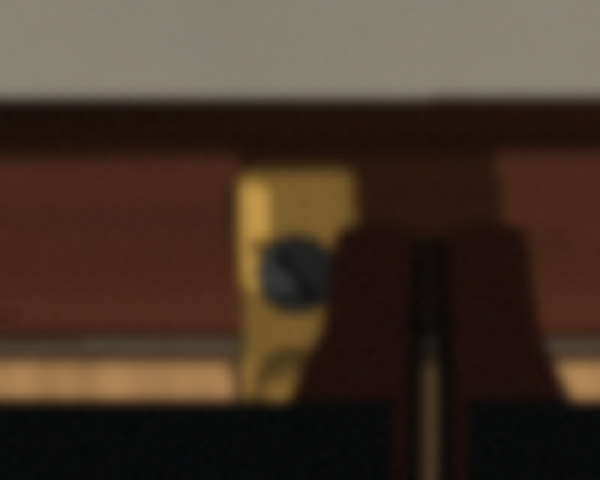

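>>> play_rows(
  targets=[
    [0,0,0,0.004,0,0,1],
    [0,0,0,0.008,0,0,1],
    [0,0,0,0.008,0,-0.02,1],
    [0,0,0,0.008,0,-0.06,1],
    [0,0,0,0.0,0.05,-0.1,1],
    [0,0,0,-0.01,0.1,-0.14,1],
    [0,0,0,-0.01,0.14,-0.14,1],
    [0,0,0,-0.01,0.14,-0.14,1],
    [0,0,0,-0.01,0.14,-0.14,1],
    [0,0,0,-0.01,0.14,-0.14,1],
  ],
)

```text
time: 17.65
ee_pos: [0.5938, 0.0117, 0.1882]
tool_rot: [-2.323, -2.112, 0.002]
ft_force: [-0.7, -0.5, 0.1]
finger_gap: 0.0005
```

Run:
```python
from btn import *
st()
w=snap('wrist','w10.png');snap('scene','scene10.png')
edgefit(w,F,.076,.051,.017,rng=4)
cv2.imwrite('pics/w10c.png',cv2.resize(cv2.imread('pics/w10.png')[:300,170:470],None,fx=2,fy=2,interpolation=cv2.INTER_CUBIC))
```

```text
t 17.65 frame xy mm [54.81  3.45] z 0.1882 f [-0.7 -0.5  0.1] gap 0.0005
pose [ 0.5377  0.015  -0.092 ] inset mm [2.05 0.58] n 116 med|res| mm 0.1479574109197336
```

View pics/w10c.png

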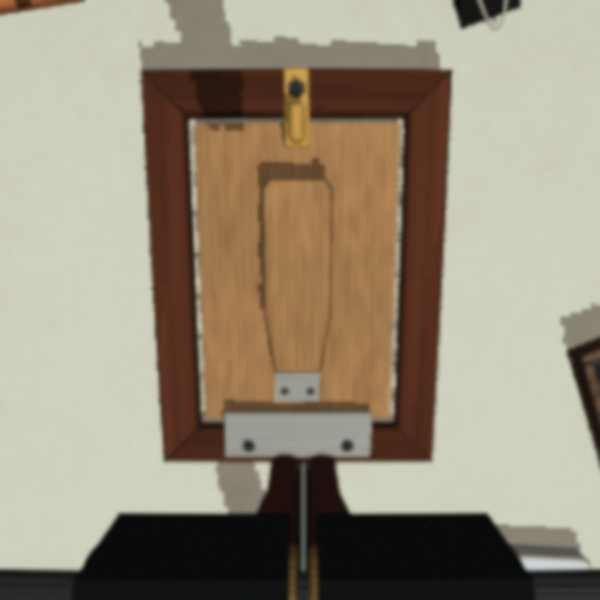

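View pics/scene10.png

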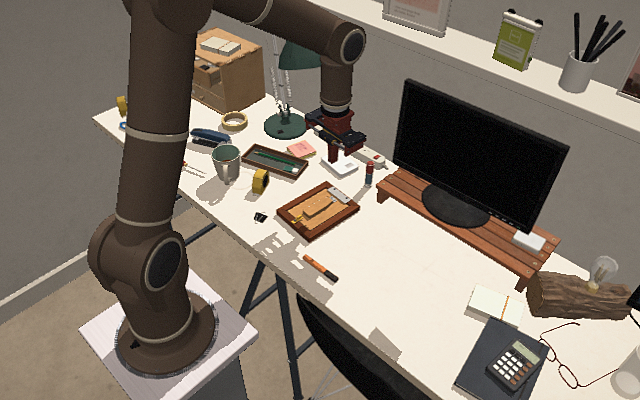

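Run:
```python
from btn import *
w=cams.read_camera('wrist'); im=w['color'].astype(float);g=gaussian_filter((im[...,0]-im[...,2])/(im[...,0]+im[...,2]+20),.6)
FC=edgefit(w,F,.1005,.0755,.02,rng=5)
for y in (-.04,-.03,.02,.03,.04):
    xs=np.arange(-.082,-.070,.0005);q=proj(w,model(FC[:3],[[x,y,.017] for x in xs]))
    v=map_coordinates(g,[q[:,1],q[:,0]],order=1);print(y,'heel edge x mm',xs[np.gradient(v).argmax()]*1e3)
    xs=np.arange(.048,.072,.0005)
b=np.array([293,352])
# hinge plate/strut far edge: strut heel end -48 nominal
xs=np.arange(-.06,-.03,.0005)
for y in (-.005,.005):
    q=proj(w,model(FC[:3],[[x,y,.029] for x in xs]));v=map_coordinates(im.mean(2),[q[:,1],q[:,0]],order=1);print('strut end',xs[np.gradient(v).argmax()]*1e3)
```

```text
pose [ 0.5399  0.0147 -0.0937] inset mm [1.34 1.66] n 111 med|res| mm 0.1615823781396303
-0.04 heel edge x mm -76.0
-0.03 heel edge x mm -76.0
0.02 heel edge x mm -76.0
0.03 heel edge x mm -76.0
0.04 heel edge x mm -76.0
strut end -47.499999999999986
strut end -47.499999999999986
```

The board's heel edge is at x = -76 mm, so the toe is at about +76 mm, and the button points in at 90°. The arm is clear of everything.

Run:
```python
from h import *
print(workorder.job_done())
```

```text
the job is handed in; nothing more can be done
None
```

The backing board is in the frame recess, with its hinge end under the steel lip and the brass button turned across to lock it. I handed the job in at about 18 s, and the hand-in gave no verdict.

**How it went:** I gripped the board by its strut, tilted it 10° and slid the hinge end under the lip. With the board still gripped I swung the other end down, then let go. I pushed the button's wing round with the closed fingers and pulled the arm clear. I felt no unexpected contact while inserting the board or swinging it down.

**Last checks, from the wrist camera:**
- **Board:** the far end sits at frame x = -76 mm, which puts the hinge end at about +76 mm (72.5 mm needed). It looks flat, with even gaps at both sides. Just before release its underside was 13.5–13.8 mm above the desk, against a recess floor at 13 mm.
- **Button:** it points in over the board at about 90°.
- **Other things on the desk:** none looks moved in the last scene picture, but I judged this by eye only.

**What disagreed:**
- **Frame position:** the scene and side cameras put the frame several millimetres away from where the wrist camera did. I worked from the wrist camera.
- **Board after gripping:** it sat about 1.2 mm to one side in the wrist picture, and I corrected for that.
- **Frame size:** the frame's outline measured 1–2 mm small on each side, probably because of rounded edges.

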